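# Feel the sample wells, then load the test bar

### The arm

A 7-joint arm with a two-finger parallel gripper is mounted at the origin on the work surface. World frame = base frame: x ahead of the robot, y to its left, z up, the work surface at z = 0. Lengths are in m, angles in degrees, forces in N, time in s.
With the tool pointing down it reaches from about 0.4 to 0.85 m from the base axis. Payload 4.5 kg.
Tool frame: the origin (TCP) lies on the mounting face of the last link; the fingertips stand 173 mm ahead of it and the grasp point (between the pads) lies 155 mm ahead of it; z points along the fingers, y is the line along which they close (so a half turn about z gives the same grasp; the last joint's range is limited). The gripper opens to 85 mm and grips with 20 to 120 N. Pads are 22 mm wide; open, the fingers measure 114 mm over their backs; the gripper's body (76 mm by 85 mm) begins 54 mm behind the grasp point. The pads swing forward as they close: fully open they stand 13 mm farther back than shut.
Start: joints at [-63.037, 39.483, -11.15, 89.685, 9.013, 51.709, -12.324], TCP at [0.264, 0.566, 0.405] pointing down, gripper open.
Joint ranges: [-172.22, 172.22], [-26.19, 119.32], [-84.43, 86.54], [7.71, 146.69], [-57.33, 237.33], [2.42, 119.75], [-152.13, 152.13]. Speed limits (degrees/s): [147.25, 147.25, 180, 180, 180, 180, 180].

### API

Orientations are given as [roll, pitch, yaw] about the fixed x, y, z axes, in that order (R = Rz(yaw) Ry(pitch) Rx(roll)).
In Python, from rig import ctrl gives the robot as it stands.
- The arm moves only by the tool play_rows, never from a script. Its argument "rows" is one flat list of numbers, 5 for each row, row after row: the shift along the tool's x, y, z in m, then the turn about the tool's z in rad, then the opening, from 0 (shut) to 1 (fully open). A call has 1 to 5 rows; each row is the pose to reach, as a shift and turn from the pose commanded when the call began, along the tool's axes at that moment; what a row does not reach only later rows make up. A row lasts 1/12 s, in which the tool goes at most 41.7 mm and 7.16 degrees, less where a joint would pass 70% of its speed; a pose out of reach is approached as far as the arm can. A call with a gripper value outside its range is refused whole. The fingers move at their own pace and stop on an object; "grip_force" is the grip in N (left out, the last holds). Time passes only in rows, so rows that repeat a pose let the fingers close. It gives the time, the measured TCP pose, the force, the opening and the grip force at its end, in the units of the state.
- ctrl.read_state(): the state, without advancing time (a new reading comes with each control period).
- ctrl.grab_frame(name): name is "scene" or "side" or "wrist"; returns a dict with "image" (480x640x3 uint8, blue, green, red), "K" (3x3 intrinsics, pixels), "R" (3x3) and "t" (3): a world point X has camera coordinates R X + t; the wrist camera has in their place "T_tool_cam" (4x4, takes a point from camera to tool coordinates, whose origin is the TCP and whose axes are the flange's). Camera axes: x right, y down, z forward; pixel columns grow to the right and rows downward; lengths in m; the calibration is good to about 2 mm. A picture is of the moment at which its call begins: read the wrist's pose just before it. There is no depth.
- ctrl.job_done(): hands the job in; it is judged then, once.
The state is a dict: "time": time; "qpos": joint angles; "qvel": joint speeds; "joint_efforts": joint torques, N m; "tcp_pos": TCP position; "ee_rot": TCP orientation; "force": force on the tool from outside, world axes, zero at the start; "ft_torque": the same for the moment, N m; "opening": finger opening in m; "grasp_force": force on a finger pad.
Only numpy, scipy, OpenCV 4.12 (cv2) and the standard library are available. Lean on these libraries where they do the work, as an engineer would, in place of code of your own. Each camera call takes 0.05 s, during which the arm holds its last target. There are 200 camera calls.

### The job

One of the two wells in the sample fixture still holds a leftover slug, sunk out of easy sight. Take the depth rod out of its stand, feel down into the wells with it to find out which one is empty, and put the rod back in its stand. Then take the long round bar and lower it, without letting it drop, all the way down into the empty well, and leave everything else on the bench where it is.

Things in the scene. Friction and masses are not known exactly. Their poses are not given: they have to be found in the camera images.
- fixture: Fixed aluminium sample fixture: block 110 (x) by 200 (y) by 105 mm high on a thin grey foot plate 140 by 240 mm. Origin: centre of the underside, on the bench; z up. Two vertical round wells, 40 mm in diameter with 3 mm chamfered mouths, open in its top, 90 mm apart along its y. Exactly one holds a leftover slug, not always the same one.
- well_a (a point): Centre of the mouth of the well on the fixture's +y side, in the plane of its top, 105 mm above the bench. Either well, if empty: level bottom (a black 6 mm disc that belongs there) 79 mm below the mouth.
- well_b (a point): Centre of the mouth of the well on the fixture's -y side, in the plane of its top, 105 mm above the bench. Either well, if it holds the leftover (a dark cylinder, 36 mm in diameter, standing in it): the slug's flat top is 42 mm below the mouth.
- stand: Fixed white block 80 by 80 by 70 mm high (thin dark foot 90 by 90 mm) with one vertical blind hole in the middle of its top, 18 mm in diameter with a 4 mm chamfer and 55 mm deep: the depth rod's stand. Origin: centre of the underside, on the bench; z up.
- stand_mouth (a point): Centre of the mouth of the stand's hole, 70 mm above the bench.
- rod: Depth rod, 190 mm long, 0.2 kg, loose, upright in its stand at the start, its tip on the floor of the hole, leaning at most a few degrees. Steel shaft, 14 mm in diameter with a tapered tip; black square handle 24 by 24 mm on top, from 130 to 190 mm above the origin (best grip at 160). Origin: middle of its lower end (tip); z up along the rod, x and y square to the handle's faces.
- bar: The long round bar to load: dark grey cylinder, 36 mm in diameter, 130 mm long, 0.5 to 0.85 kg, standing upright on the bench, foot chamfered 3 mm. Origin: centre of its lower end; z up along it. Fits a well with 2 mm to spare all round. Fully down in the empty well it stands 51 mm out of the fixture; on the leftover it would stand 88 mm out.
- short_bar: Bystander: upright dark grey cylinder of 36 mm diameter, only 85 mm long. Origin: centre of its lower end.
- square_bar: Bystander: upright dark grey square bar 36 by 36 by 130 mm. Origin: centre of its lower end.
- ring_magnet: Bystander: dark ring lying flat, 80 mm outer diameter, 36 mm hole, 25 mm high. Origin: centre of its underside.
- driver: Bystander: screwdriver lying on the bench, 190 mm long. Origin: its underside, near its middle.
- jar: Bystander: closed white jar, 64 mm in diameter, 85 mm high, standing. Origin: centre of its underside.
There are look-alikes about, which are no part of the job. Leave any blue or pink look-alike of the stand alone.

How it is judged:
By the outcome, as a careful person would: the job done as asked, in the order asked, and still so for the second after the job is handed in, with the robot touching nothing.
It also fails if it takes over 72 s, if anything falls off the work surface, if the arm or the gripper's body presses on something with over 40 N, if the wrist force passes 120 N, or if a joint passes its speed limit or range.

## Working session

There is one attempt and no reset: what is moved stays moved. The work goes in short steps, Python scripts to look and compute and a tool call to move; the robot and the scene stay as the last step left them, time stands still between calls to the robot, and variables do not carry over. Pictures are saved under pics/ and viewed, at most 10 in all, crops included, and the job is handed in when it is done.

Besides the shell and the picture viewer there is one more tool, called after ">>>" in YAML: its name, and indented under it one key for each argument. play_rows: Moves the arm, as the interface text tells. Its arguments: {"type":"object","properties":{"rows":{"type":"array"},"grip_force":{"type":"number"}},"required":["rows"]}

```bash
mkdir -p pics; ls; python3 - <<'E'
from rig import ctrl
import cv2,numpy as np,pickle
s=ctrl.read_state();print({k:np.round(v,3).tolist() for k,v in s.items()})
fr={}
for n in("scene","side","wrist"):
    f=ctrl.grab_frame(n);fr[n]=f;cv2.imwrite(f"pics/{n}0.png",f["image"])
    print(n,np.round(f["K"],1).tolist(),[ (k,np.round(f[k],3).tolist()) for k in f if k not in("image","K")])
pickle.dump((s,fr),open("f0.pkl","wb"))
E
```

```text
pics
{'time': 0.0, 'qpos': [-63.04, 39.535, -11.145, 89.747, 9.01, 51.71, -12.326], 'qvel': [-0.015, 0.119, 0.039, 0.003, 0.043, 0.028, 0.022], 'joint_efforts': [-0.0, -53.959, -1.267, -15.855, 0.009, 0.009, -0.0], 'tcp_pos': [0.264, 0.566, 0.404], 'ee_rot': [-179.89, 0.006, 154.978], 'force': [0.289, -0.813, -0.443], 'ft_torque': [0.023, -0.024, -0.006], 'grasp_force': 0.0, 'opening': 0.085}
scene [[507.1, 0.0, 327.2], [0.0, 507.1, 234.3], [0.0, 0.0, 1.0]] [('R', [[0.486, 0.874, -0.01], [0.714, -0.404, -0.573], [-0.505, 0.271, -0.82]]), ('t', [-0.303, -0.353, 1.611])]
side [[548.7, 0.0, 315.9], [0.0, 548.7, 252.9], [0.0, 0.0, 1.0]] [('R', [[0.904, -0.428, -0.006], [-0.304, -0.632, -0.713], [0.302, 0.646, -0.701]]), ('t', [-0.51, 0.251, 1.103])]
wrist [[422.8, 0.0, 320.5], [0.0, 422.8, 237.2], [0.0, 0.0, 1.0]] [('T_tool_cam', [[0.001, -0.946, -0.323, 0.083], [1.0, -0.0, 0.002, 0.0], [-0.002, -0.323, 0.946, 0.031], [0.0, 0.0, 0.0, 1.0]])]
```

View pics/scene0.png

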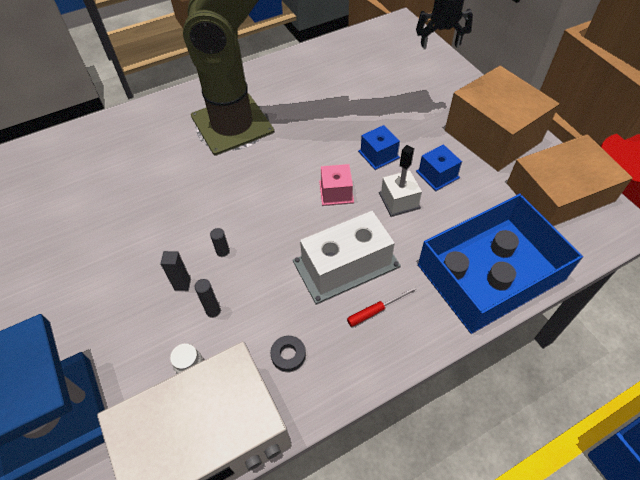

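View pics/side0.png

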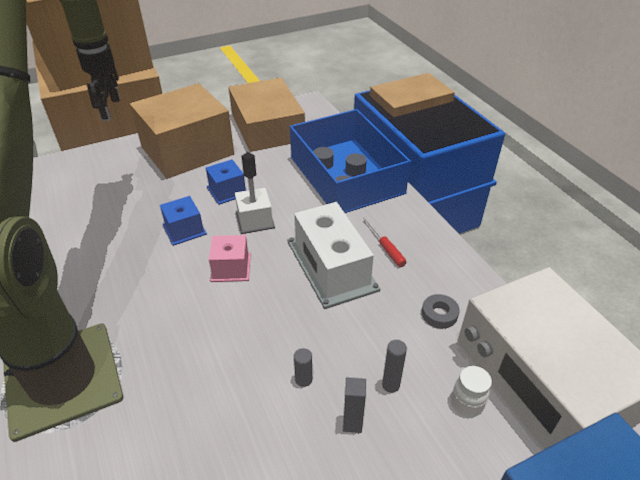

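The scene view shows the white stand with the rod at (402,192), its handle at (407,157), and the fixture wells at (331,248) and (364,235). There are three upright dark bars:
- (220,242): short and round.
- (175,270): square top.
- (207,298): tall and round, which fits the description of the bar. In the side view it is at (394,367).

The blue and pink blocks are look-alikes. I'll confirm with an enlarged crop.

```bash
cat > h.py <<'E'
import numpy as np,cv2,pickle
from scipy.spatial.transform import Rotation as Rn
def cam(f,s=None):
    """camera centre and camera->world rotation"""
    if "R" in f: return -f["R"].T@f["t"], f["R"].T
    T=np.array(f["T_tool_cam"]);Rt=Rn.from_euler("xyz",s["ee_rot"],degrees=True).as_matrix()
    return s["tcp_pos"]+Rt@T[:3,3], Rt@T[:3,:3]
def ray(f,uv,z,s=None):
    c,R=cam(f,s);d=R@np.linalg.inv(f["K"])@[uv[0],uv[1],1];return c+d*(z-c[2])/d[2]
def proj(f,X,s=None):
    c,R=cam(f,s);p=f["K"]@(R.T@(np.array(X)-c));return p[:2]/p[2]
def tri(fs,uvs):
    A=np.zeros((3,3));b=np.zeros(3)
    for f,uv in zip(fs,uvs):
        c,R=cam(f);d=R@np.linalg.inv(f["K"])@[*uv,1];d/=np.linalg.norm(d);P=np.eye(3)-np.outer(d,d);A+=P;b+=P@c
    return np.linalg.solve(A,b)
def totool(s,dX):
    return Rn.from_euler("xyz",s["ee_rot"],degrees=True).as_matrix().T@np.array(dX)
E
python3 - <<'E'
from h import *
s,fr=pickle.load(open("f0.pkl","rb"));a,b=fr["scene"],fr["side"]
def p(n,u,v,z):
    print(n,np.round(ray(a,u,z),3)if u else'',np.round(ray(b,v,z),3),np.round(tri([a,b],[u,v]),3) if u else'')
p("w1",(331,249),(341,247),.105);p("w2",(364,235),(324,222),.105)
p("bartop",(205,284),(397,346),.13);p("short",(219,233),(303,354),.085);p("sq",(171,256),(355,386),.13)
p("rodtop",(408,149),(249,156),.205);p("handlebase",(405,170),(250,178),.145)
p("stand",(402,184),(252,199),.07);p("jar",(184,354),(476,379),.085);p("ring",(288,352),(440,310),.025)
c=[cv2.resize(a["image"][y:y+h,x:x+w],(400,300),interpolation=cv2.INTER_CUBIC) for x,y,w,h in((140,215,120,90),(290,200,120,90),(350,130,120,90))]
c.append(cv2.resize(b["image"][310:445,270:450],(400,300)))
cv2.imwrite("pics/c1.png",np.vstack([np.hstack(c[:2]),np.hstack(c[2:])]))
E
```

```text
w1 [0.632 0.006 0.105] [ 0.626 -0.001  0.105] [0.629 0.007 0.098]
w2 [0.636 0.096 0.105] [0.629 0.091 0.105] [0.632 0.098 0.098]
bartop [ 0.589 -0.291  0.13 ] [ 0.587 -0.299  0.13 ] [ 0.588 -0.293  0.125]
short [ 0.442 -0.207  0.085] [ 0.438 -0.212  0.085] [ 0.439 -0.207  0.08 ]
sq [ 0.481 -0.333  0.13 ] [ 0.479 -0.339  0.13 ] [ 0.479 -0.335  0.126]
rodtop [0.525 0.285 0.205] [0.522 0.277 0.205] [0.524 0.286 0.201]
handlebase [0.537 0.276 0.145] [0.518 0.273 0.145] [0.524 0.289 0.13 ]
stand [0.523 0.287 0.07 ] [0.52  0.285 0.07 ] [0.521 0.288 0.067]
jar [ 0.7   -0.392  0.085] [ 0.699 -0.397  0.085] [ 0.7   -0.394  0.083]
ring [ 0.781 -0.189  0.025] [ 0.769 -0.197  0.025] [ 0.776 -0.188  0.013]
```

View pics/c1.png

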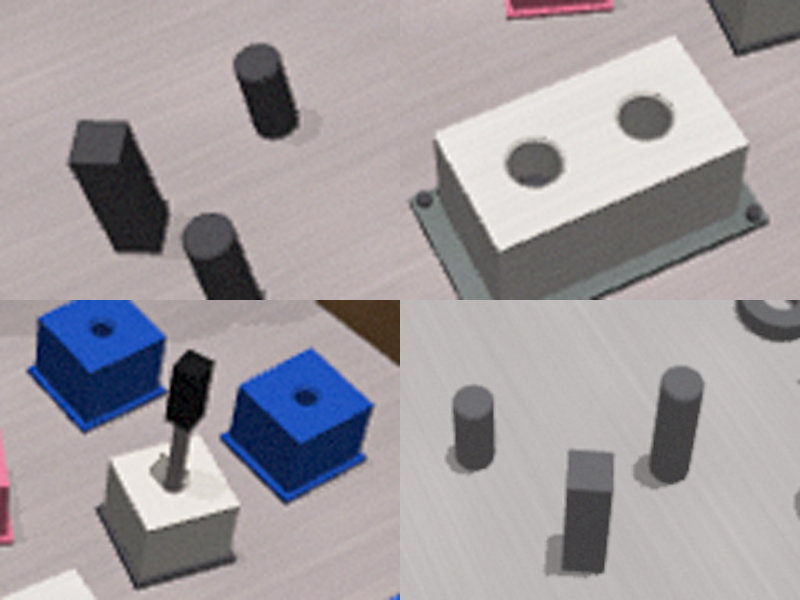

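The crop confirms the choices. The long round bar has a circular top and is the tall one, at about (0.588,-0.294). The white stand with the rod is at about (0.523,0.285). I'll move above the rod.

>>> play_rows:
  rows: [-0.03,-0.0123,0,0,1,-0.067,-0.0275,0,0,1,-0.104,-0.0427,0,0,1,-0.141,-0.0578,0,0,1,-0.177,-0.0725,0,0,1]

```text
time: 0.57
tcp_pos: [0.3952, 0.424, 0.4045]
ee_rot: [-180.0, 0.0, 155.0]
force: [1.5, 0.5, 0.1]
opening: 0.0851
grasp_force: 0.0
```

>>> play_rows:
  rows: [-0.036,-0.0145,0,0,1,-0.072,-0.029,0,0,1,-0.108,-0.0435,0,0,1,-0.144,-0.058,0,0,1,-0.176,-0.0725,0,0,1]

```text
time: 0.98
tcp_pos: [0.5245, 0.2833, 0.4045]
ee_rot: [-180.0, 0.0, 154.9]
force: [1.2, 0.3, -0.2]
opening: 0.0852
grasp_force: 0.0
```

>>> play_rows:
  rows: [0,0,0,0,1,0,0,0,0,1]

```text
time: 1.15
tcp_pos: [0.5246, 0.2828, 0.4042]
ee_rot: [-179.9, 0.0, 154.6]
force: [-1.2, 0.1, 0.3]
opening: 0.0853
grasp_force: 0.0
```

```bash
cat > snap.py <<'E'
import sys
from rig import ctrl
from h import *
n=sys.argv[1];s=ctrl.read_state();f=ctrl.grab_frame("wrist");cv2.imwrite(f"pics/{n}.png",f["image"])
pickle.dump((s,f),open(n+".pkl","wb"))
print(s["time"],*[np.round(s[k],4) for k in("tcp_pos","ee_rot","force","opening","grasp_force")])
E
python3 snap.py w1
```

```text
1.15 [0.5246 0.2828 0.4042] [-1.799210e+02  4.740000e-02  1.546325e+02] [-1.2378  0.1209  0.2684] 0.0853 0.0
```

View pics/w1.png

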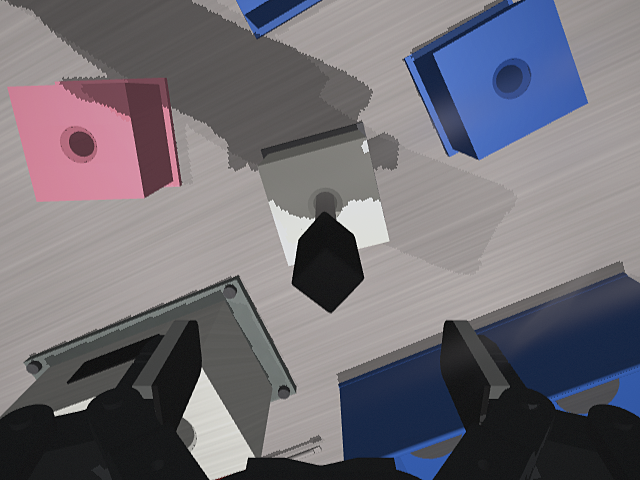

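The wrist view shows the black handle between the fingers. Its top quad has corners near (292,283), (331,313) and (363,280), so the handle is turned about 45° to the tool. The stand hole is at (325,203).

```bash
python3 - <<'E'
from h import *
s,f=pickle.load(open("w1.pkl","rb"));g=f["image"].max(2)
m=((g<45)*255).astype(np.uint8);m[:200]=0;m[320:]=0;m[:,:285]=0;m[:,370:]=0
c=max(cv2.findContours(m,0,2)[0],key=cv2.contourArea);h=cv2.approxPolyDP(c,4,True)[:,0];print(h.tolist())
# top face edges
print(g[225:320:6,331].tolist())
L=h[h[:,0].argmin()];B=h[h[:,1].argmax()];Rr=h[h[:,0].argmax()]
for z in(.2,.205):
    P=[ray(f,q,z,s) for q in(L,B,Rr)];print(np.round(P,4).tolist(),[np.linalg.norm(P[i]-P[i+1]).round(4) for i in(0,1)],"ctr",np.round((P[0]+P[2])/2,4),[np.degrees(np.arctan2(*(P[i+1]-P[i])[1::-1])).round(1) for i in(0,1)])
print("hole",ray(f,(325,201),.07,s))
E
```

```text
[[322, 212], [298, 241], [292, 284], [331, 312], [363, 275], [353, 235]]
[20, 20, 21, 20, 19, 25, 26, 26, 24, 29, 28, 25, 25, 22, 25, 177]
[[0.5178, 0.2724, 0.2], [0.5381, 0.2823, 0.2], [0.5274, 0.303, 0.2]] [np.float64(0.0226), np.float64(0.0233)] ctr [0.5226 0.2877 0.2   ] [np.float64(25.9), np.float64(117.4)]
[[0.5158, 0.2738, 0.205], [0.5355, 0.2833, 0.205], [0.5251, 0.3034, 0.205]] [np.float64(0.022), np.float64(0.0226)] ctr [0.5205 0.2886 0.205 ] [np.float64(25.9), np.float64(117.4)]
hole [0.51936615 0.2895247  0.07      ]
```

>>> play_rows:
  rows: [0.001,0.001,0,0.12,1,0.002,0.002,0,0.24,1,0.003,0.003,0,0.36,1,0.005,0.003,0,0.48,1,0.005,0.003,0,0.6,1]

```text
time: 1.62
tcp_pos: [0.5177, 0.2929, 0.4046]
ee_rot: [-180.0, -0.1, 120.5]
force: [-0.1, -0.5, -0.1]
opening: 0.0851
grasp_force: 0.0
```

>>> play_rows:
  rows: [0,0,0,0.063,1,0,0,0.02,0.063,1,0,0,0.04,0.063,1,0,0,0.06,0.063,1,0,0,0.074,0.063,1]

```text
time: 2.03
tcp_pos: [0.5176, 0.2925, 0.329]
ee_rot: [-179.9, -0.1, 117.2]
force: [-0.7, 0.4, -0.0]
opening: 0.0854
grasp_force: 0.0
```

>>> play_rows:
  rows: [0,0,0,0,1,0,0,0,0,1]

```text
time: 2.2
tcp_pos: [0.5184, 0.2921, 0.3303]
ee_rot: [-179.9, -0.1, 117.2]
force: [0.6, 0.7, 0.9]
opening: 0.0856
grasp_force: 0.0
```

```bash
python3 snap.py w2; python3 - <<'E'
from h import *
s,f=pickle.load(open("w2.pkl","rb"));g=f["image"].max(2)
# tool y offset of handle: find dark handle blob near expected
p=proj(f,[.5215,.288,.203],s);print(p)
m=((g<45)*255).astype(np.uint8);n,l,st,ce=cv2.connectedComponentsWithStats(m)
i=l[int(p[1]),int(p[0])];print(i,st[i],ce[i])
for r in range(200,400,20): 
    x=np.where(m[r,200:440])[0]+200; print(r,(x.min(),x.max(),len(x)) if len(x) else None)
E
```

```text
2.2 [0.5184 0.2921 0.3303] [-1.799005e+02 -6.400000e-02  1.171551e+02] [0.5579 0.7165 0.8693] 0.0856 0.0
[322.42037039 424.85391707]
58 [  221   295   201   185 15741] [322.732355   400.24528302]
200 (np.int64(394), np.int64(395), 2)
220 None
240 None
260 None
280 (np.int64(309), np.int64(309), 1)
300 (np.int64(294), np.int64(352), 59)
320 (np.int64(291), np.int64(355), 65)
340 (np.int64(289), np.int64(359), 71)
360 (np.int64(200), np.int64(362), 79)
380 (np.int64(283), np.int64(365), 83)
```

>>> play_rows:
  rows: [-0.002,0.001,0,0,1,-0.005,0.001,0,0,0.6,-0.005,0.001,0,0,0.2,-0.005,0.001,0,0,0,-0.005,0.001,0,0,0]
  grip_force: 50

```text
time: 2.67
tcp_pos: [0.5229, 0.2863, 0.3311]
ee_rot: [180.0, -0.0, 117.0]
force: [0.2, 0.1, 0.5]
opening: 0.0389
grasp_force: 0.0
```

>>> play_rows:
  rows: [0,0,0,0,0,0,0,0,0,0,0,0,0,0,0,0,0,0,0,0,0,0,0,0,0]

```text
time: 3.08
tcp_pos: [0.5227, 0.2865, 0.331]
ee_rot: [180.0, -0.0, 117.0]
force: [-1.2, 0.3, 5.0]
opening: 0.0233
grasp_force: 50.9
```

>>> play_rows:
  rows: [0,0,-0.01,0,0,0,0,-0.03,0,0,0,0,-0.055,0,0,0,0,-0.08,0,0,0,0,-0.105,0,0]

```text
time: 3.5
tcp_pos: [0.5226, 0.2863, 0.4368]
ee_rot: [-180.0, 0.0, 117.0]
force: [0.4, -0.2, -2.6]
opening: 0.0235
grasp_force: 50.2
```

>>> play_rows:
  rows: [0,0,-0.015,0,0,0,0,-0.025,0,0,0,0,-0.025,0,0,0,0,-0.025,0,0]

```text
time: 3.83
tcp_pos: [0.5226, 0.2863, 0.4604]
ee_rot: [-180.0, 0.0, 117.0]
force: [-0.4, 0.0, -2.9]
opening: 0.0233
grasp_force: 50.4
```

```bash
python3 snap.py w3; python3 - <<'E'
from rig import ctrl
from h import *
import pickle
s=ctrl.read_state();fr={n:ctrl.grab_frame(n) for n in("scene","side")};pickle.dump((s,fr),open("f3.pkl","wb"))
w=pickle.load(open("w3.pkl","rb"))[1]
tip=s["tcp_pos"]-np.array([0,0,.316]);mid=tip+[0,0,.06]
o=[]
for f in fr.values():
    u,v=proj(f,tip+[0,0,.08]);x,y=int(u-40),int(v-45);print(x,y,proj(f,tip),proj(f,tip+[0,0,.13]))
    o.append(cv2.resize(f["image"][y:y+90,x:x+80],(400,450),interpolation=cv2.INTER_CUBIC))
cv2.imwrite("pics/c3.png",np.hstack(o))
E
```

```text
3.8333 [0.5226 0.2863 0.4604] [-1.799774e+02  7.000000e-04  1.169890e+02] [-0.3775  0.0465 -2.8637] 0.0233 50.3997
368 97 [404.84366241 165.18906061] [411.17423998 127.61584358]
206 102 [250.05362873 175.08034618] [244.94093527 128.83593593]
```

View pics/c3.png

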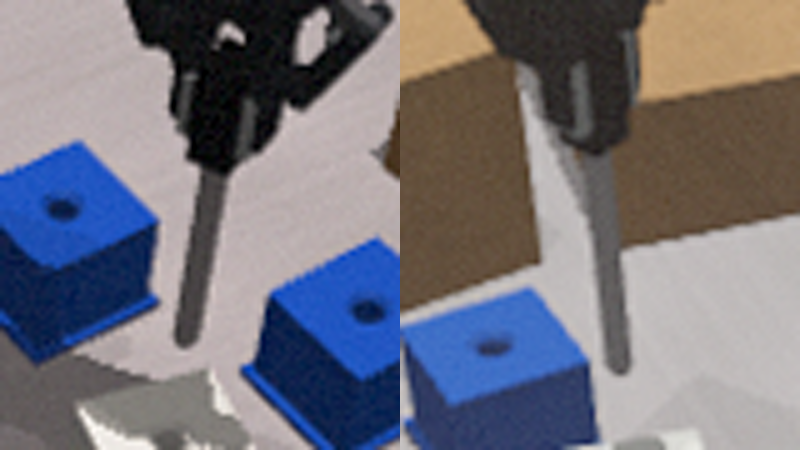

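View pics/w3.png

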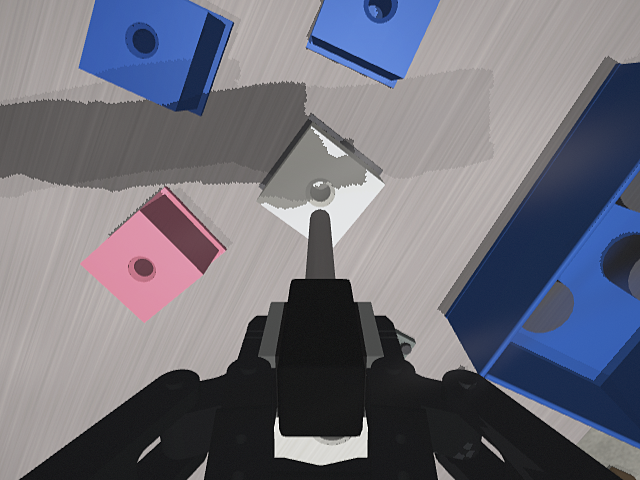

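The tip is seen at (405,166) in the scene view and (250,176) in the side view. That matches a straight rod below the tool to about 1 px. Next, to the well on the +y side.

>>> play_rows:
  rows: [-0.025,0.001,0,0,0,-0.06,0.003,0,0,0,-0.098,0.005,0,0,0,-0.136,0.007,0,0,0,-0.174,0.008,0,0,0]

```text
time: 4.4
tcp_pos: [0.6094, 0.1336, 0.4594]
ee_rot: [-179.9, -0.0, 117.0]
force: [0.4, 0.1, -2.5]
opening: 0.0236
grasp_force: 50.2
```

>>> play_rows:
  rows: [-0.03,0.001,0,0,0,-0.047,0.002,0,0,0,-0.047,0.002,0,0,0,-0.047,0.002,0,0,0]

```text
time: 4.73
tcp_pos: [0.6322, 0.0926, 0.4592]
ee_rot: [-179.9, -0.0, 116.8]
force: [-0.7, 1.3, -2.3]
opening: 0.0233
grasp_force: 50.2
```

```bash
python3 snap.py w4; python3 - <<'E'
from h import *
s,f=pickle.load(open("w3.pkl","rb"));print("tip seen 320,212 pred",proj(f,s["tcp_pos"]-np.array([0,0,.316]),s),"hole",ray(f,(320,191),.07,s))
s,f=pickle.load(open("w4.pkl","rb"));print("tip",s["tcp_pos"]-np.array([0,0,.316]),proj(f,s["tcp_pos"]-np.array([0,0,.316]),s))
for X in([.630,.002,.105],[.632,.094,.105]):print(proj(f,X,s))
E
```

```text
4.7333 [0.6322 0.0926 0.4592] [-1.798598e+02 -2.570000e-02  1.168208e+02] [-0.6897  1.3234 -2.3004] 0.0233 50.2442
tip seen 320,212 pred [319.4920127  219.12435288] hole [0.52131125 0.2896124  0.07      ]
tip [0.63221106 0.09257244 0.14321265] [320.41753551 219.326638  ]
[269.89058546 297.06117488]
[321.06739863 203.96044448]
```

View pics/w4.png

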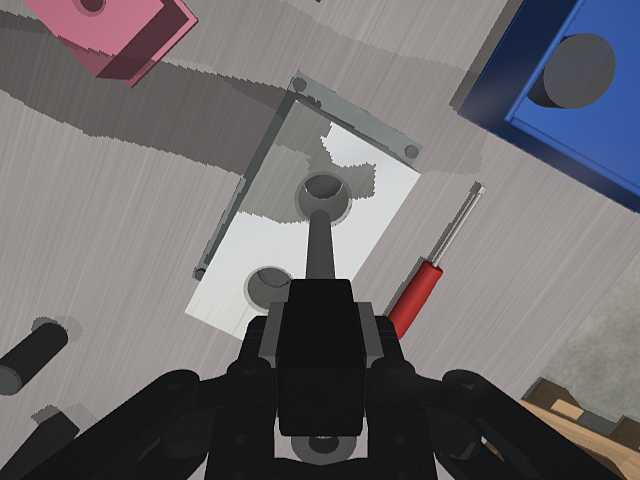

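The mouth of well A is at (323,197), right below the tip at (320,210). Well B is at (269,288). I'll descend into A.

>>> play_rows:
  rows: [-0.002,0.001,0.012,0,0,-0.004,0.001,0.03,0,0,-0.004,0.001,0.045,0,0,-0.004,0.001,0.058,0,0,-0.004,0.001,0.068,0,0]

```text
time: 5.2
tcp_pos: [0.6337, 0.0925, 0.3903]
ee_rot: [-179.9, -0.1, 117.1]
force: [-1.3, 0.4, -1.9]
opening: 0.0236
grasp_force: 50.3
```

>>> play_rows:
  rows: [0,0,0.003,0,0,0,0,0.006,0,0,0,0,0.009,0,0,0,0,0.012,0,0,0,0,0.014,0,0]

```text
time: 5.62
tcp_pos: [0.6348, 0.0911, 0.3789]
ee_rot: [179.9, 0.0, 117.0]
force: [0.1, 0.3, -2.5]
opening: 0.0235
grasp_force: 50.2
```

>>> play_rows:
  rows: [0,0,0,0,0,0,0,0,0,0]

```text
time: 5.78
tcp_pos: [0.6348, 0.0909, 0.3789]
ee_rot: [180.0, 0.0, 117.0]
force: [0.1, -0.2, -3.1]
opening: 0.0238
grasp_force: 50.2
```

>>> play_rows:
  rows: [0,0,0.002,0,0,0,0,0.004,0,0,0,0,0.006,0,0,0,0,0.008,0,0,0,0,0.008,0,0]

```text
time: 6.2
tcp_pos: [0.6345, 0.0909, 0.3701]
ee_rot: [-179.9, -0.0, 117.0]
force: [0.3, 0.2, -2.3]
opening: 0.0236
grasp_force: 50.2
```

Already 9 mm below slug level with no contact. I'll carry on to the bottom.

>>> play_rows:
  rows: [0,0,0.005,0,0,0,0,0.01,0,0,0,0,0.015,0,0,0,0,0.02,0,0,0,0,0.024,0,0]

```text
time: 6.62
tcp_pos: [0.6345, 0.0909, 0.3458]
ee_rot: [-179.9, -0.0, 117.0]
force: [0.0, -0.0, -1.8]
opening: 0.0234
grasp_force: 50.2
```

>>> play_rows:
  rows: [0,0,0.001,0,0,0,0,0.002,0,0,0,0,0.003,0,0,0,0,0.004,0,0,0,0,0.004,0,0]

```text
time: 7.03
tcp_pos: [0.6347, 0.091, 0.3427]
ee_rot: [180.0, -0.0, 117.0]
force: [-0.2, -0.4, -1.9]
opening: 0.0234
grasp_force: 50.2
```

>>> play_rows:
  rows: [0,0,0.001,0,0,0,0,0.002,0,0,0,0,0.003,0,0,0,0,0.003,0,0,0,0,0.003,0,0]

```text
time: 7.45
tcp_pos: [0.6349, 0.0909, 0.3419]
ee_rot: [179.9, 0.0, 117.0]
force: [-2.9, -1.2, 10.5]
opening: 0.0235
grasp_force: 51.9
```

Contact came at 0.342, i.e. 79 mm down, so well A is empty. Next I'll confirm that B holds the slug.

>>> play_rows:
  rows: [0,0,-0.01,0,0,0,0,-0.035,0,0,0,0,-0.065,0,0,0,0,-0.095,0,0,0,0,-0.113,0,0]

```text
time: 7.87
tcp_pos: [0.6352, 0.091, 0.4565]
ee_rot: [179.7, 0.1, 117.0]
force: [1.4, 0.8, -2.8]
opening: 0.0235
grasp_force: 50.3
```

>>> play_rows:
  rows: [-0.012,-0.007,0,0,0,-0.035,-0.02,0,0,0,-0.06,-0.034,0,0,0,-0.078,-0.0445,0,0,0,-0.078,-0.0445,0,0,0]

```text
time: 8.28
tcp_pos: [0.6296, -0.0069, 0.4516]
ee_rot: [-179.7, 0.3, 116.4]
force: [-0.4, -0.5, -1.8]
opening: 0.0233
grasp_force: 50.3
```

>>> play_rows:
  rows: [0,0,0,0,0,0,0,0,0,0]

```text
time: 8.45
tcp_pos: [0.6301, 0.0012, 0.4519]
ee_rot: [-179.9, -0.1, 117.0]
force: [0.2, 0.2, -2.8]
opening: 0.0236
grasp_force: 50.3
```

```bash
python3 snap.py w5; python3 - <<'E'
from h import *
s,f=pickle.load(open("w4.pkl","rb"));print("A",ray(f,(323,197),.105,s),"B",ray(f,(269,288),.105,s))
s,f=pickle.load(open("w5.pkl","rb"));p=proj(f,s["tcp_pos"]-np.array([0,0,.316]),s);print(p)
cv2.imwrite("pics/c5.png",cv2.resize(f["image"][120:270,220:420],(800,600)))
E
```

```text
8.45 [0.6301 0.0012 0.4519] [-1.799460e+02 -7.590000e-02  1.169828e+02] [ 0.1531  0.2368 -2.8251] 0.0236 50.2936
A [0.63081799 0.09967292 0.105     ] B [0.62580306 0.00935198 0.105     ]
[319.73904727 219.70246617]
```

View pics/c5.png

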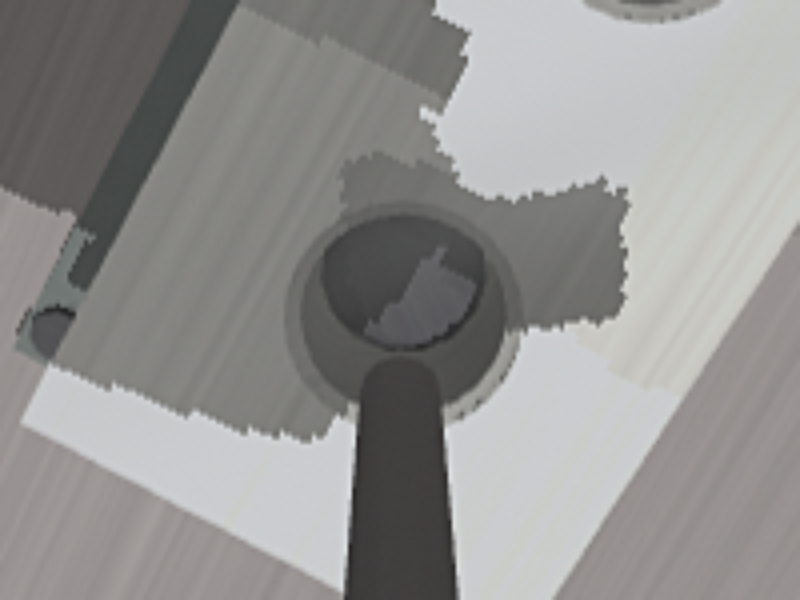

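The B mouth is at about (321,199) in wrist pixels, with the tip just at its edge nearest the camera. I'll shift 5 mm and probe B.

>>> play_rows:
  rows: [0.004,0,0.01,0,0,0.004,0,0.025,0,0,0.004,0,0.04,0,0,0.004,0,0.052,0,0,0.004,0,0.06,0,0]

```text
time: 8.92
tcp_pos: [0.6282, 0.0063, 0.391]
ee_rot: [-179.9, -0.1, 117.1]
force: [0.5, 0.4, -1.9]
opening: 0.0233
grasp_force: 50.2
```

>>> play_rows:
  rows: [0,0,0.003,0,0,0,0,0.006,0,0,0,0,0.008,0,0,0,0,0.01,0,0,0,0,0.01,0,0]

```text
time: 9.33
tcp_pos: [0.6287, 0.0049, 0.3829]
ee_rot: [180.0, 0.0, 117.0]
force: [0.4, -0.3, -2.0]
opening: 0.0237
grasp_force: 50.2
```

>>> play_rows:
  rows: [0,0,0.001,0,0,0,0,0.003,0,0,0,0,0.004,0,0,0,0,0.004,0,0]

```text
time: 9.67
tcp_pos: [0.6287, 0.0048, 0.379]
ee_rot: [180.0, 0.0, 117.0]
force: [0.4, -0.5, -0.0]
opening: 0.0234
grasp_force: 50.5
```

>>> play_rows:
  rows: [0,0,0.001,0,0,0,0,0.002,0,0,0,0,0.002,0,0]

```text
time: 9.92
tcp_pos: [0.6289, 0.0047, 0.3788]
ee_rot: [179.9, 0.1, 117.0]
force: [-2.0, -1.4, 11.1]
opening: 0.0233
grasp_force: 52.0
```

B stopped at 42 mm, so it holds the slug. Returning the rod to its stand.

>>> play_rows:
  rows: [0,0,-0.01,0,0,0,0,-0.03,0,0,0,0,-0.055,0,0,0,0,-0.075,0,0,0,0,-0.085,0,0]

```text
time: 10.33
tcp_pos: [0.6292, 0.0048, 0.4647]
ee_rot: [179.7, 0.1, 117.0]
force: [1.4, -0.6, -1.6]
opening: 0.0236
grasp_force: 50.3
```

>>> play_rows:
  rows: [0.02,0.002,0,0,0,0.055,0.006,0,0,0,0.093,0.01,0,0,0,0.131,0.0145,0,0,0,0.169,0.019,0,0,0]

```text
time: 10.75
tcp_pos: [0.5679, 0.1653, 0.4613]
ee_rot: [-180.0, -0.0, 117.0]
force: [-0.2, 0.7, -1.4]
opening: 0.0234
grasp_force: 50.2
```

>>> play_rows:
  rows: [0.038,0.0045,0,0,0,0.075,0.009,0,0,0,0.105,0.012,0,0,0,0.123,0.014,0,0,0,0.13,0.0145,0,0,0]

```text
time: 11.17
tcp_pos: [0.5206, 0.2907, 0.4612]
ee_rot: [-180.0, -0.2, 117.4]
force: [-0.6, 0.4, -1.6]
opening: 0.0238
grasp_force: 50.2
```

>>> play_rows:
  rows: [0,0,0,0,0,0,0,0,0,0,0,0,0,0,0]

```text
time: 11.42
tcp_pos: [0.5239, 0.284, 0.4615]
ee_rot: [-180.0, 0.1, 116.8]
force: [-0.5, -0.1, -2.2]
opening: 0.0234
grasp_force: 50.2
```

```bash
python3 snap.py w6; python3 - <<'E'
from h import *
s,f=pickle.load(open("w6.pkl","rb"));print(totool(s,np.array([.5227,.2865,.46])-s["tcp_pos"]))
E
```

```text
11.4167 [0.5239 0.284  0.4615] [-1.799724e+02  1.191000e-01  1.167853e+02] [-0.5409 -0.1098 -2.1827] 0.0234 50.2165
[2.75223978e-03 5.61180670e-05 1.53361269e-03]
```

>>> play_rows:
  rows: [0.003,0,0.008,0,0,0.003,0,0.025,0,0,0.003,0,0.042,0,0,0.003,0,0.056,0,0,0.003,0,0.063,0,0]

```text
time: 11.88
tcp_pos: [0.5212, 0.288, 0.3964]
ee_rot: [-179.8, 0.0, 116.9]
force: [-0.1, 0.5, -1.7]
opening: 0.0236
grasp_force: 50.1
```

>>> play_rows:
  rows: [0,0,0.004,0,0,0,0,0.008,0,0,0,0,0.012,0,0,0,0,0.016,0,0,0,0,0.02,0,0]

```text
time: 12.3
tcp_pos: [0.5217, 0.2889, 0.379]
ee_rot: [179.9, 0.0, 117.0]
force: [-0.1, -1.7, -0.6]
opening: 0.0237
grasp_force: 50.3
```

>>> play_rows:
  rows: [-0.001,0,0.004,0,0,-0.002,0,0.01,0,0,-0.002,0,0.016,0,0,-0.002,0,0.022,0,0,-0.002,0,0.026,0,0]

```text
time: 12.72
tcp_pos: [0.5221, 0.2874, 0.3517]
ee_rot: [-179.9, -0.0, 117.0]
force: [0.3, -0.2, -1.6]
opening: 0.0237
grasp_force: 50.3
```

>>> play_rows:
  rows: [0,0,0.004,0,0,0,0,0.008,0,0,0,0,0.012,0,0,0,0,0.016,0,0,0,0,0.018,0,0]

```text
time: 13.13
tcp_pos: [0.5222, 0.2873, 0.3341]
ee_rot: [-180.0, -0.0, 117.0]
force: [-0.4, -0.2, -2.2]
opening: 0.0234
grasp_force: 50.3
```

>>> play_rows:
  rows: [0,0,0.002,0,0,0,0,0.003,0,0,0,0,0.003,0,0]

```text
time: 13.38
tcp_pos: [0.5223, 0.2873, 0.3316]
ee_rot: [-180.0, -0.0, 117.0]
force: [-0.0, -0.1, -1.7]
opening: 0.0233
grasp_force: 50.3
```

>>> play_rows:
  rows: [0,0,0,0,0.3,0,0,0,0,0.5,0,0,0,0,0.8,0,0,0,0,1,0,0,0,0,1]

```text
time: 13.8
tcp_pos: [0.5224, 0.2874, 0.332]
ee_rot: [180.0, -0.0, 117.0]
force: [0.3, -0.8, -0.0]
opening: 0.0727
grasp_force: 0.0
```

>>> play_rows:
  rows: [0,0,0,0,1,0,0,-0.005,0,1,0,0,-0.02,0,1,0,0,-0.045,0,1,0,0,-0.07,0,1]

```text
time: 14.22
tcp_pos: [0.5221, 0.2872, 0.4022]
ee_rot: [-179.9, 0.0, 117.0]
force: [0.7, -0.1, -0.3]
opening: 0.0853
grasp_force: 0.0
```

>>> play_rows:
  rows: [0,0,-0.03,0,1,0,0,-0.055,0,1,0,0,-0.06,0,1,0,0,-0.06,0,1]

```text
time: 14.55
tcp_pos: [0.5227, 0.2875, 0.4642]
ee_rot: [179.7, -0.0, 117.0]
force: [-0.0, 0.9, -0.5]
opening: 0.0855
grasp_force: 0.0
```

```bash
python3 snap.py w7; python3 - <<'E'
from h import *
from rig import ctrl
s,f=pickle.load(open("w7.pkl","rb"));a=ctrl.grab_frame("scene")["image"]
print(s["qpos"].round(1), totool(s,np.array([.588,-.295,.46])-s["tcp_pos"]))
cv2.imwrite("pics/c7.png",np.hstack([cv2.resize(f["image"][100:480],(480,285)),cv2.resize(a[130:220,350:440],(285,285))]))
# bar top refine: dark blobs' ellipse in side/scene frame 0
s0,fr=pickle.load(open("f0.pkl","rb"))
for n,c,sh in(("scene",(205,284),.13),("side",(397,346),.13)):
    im=fr[n]["image"];g=im.max(2).astype(int);x,y=c;print(n);print(g[y-8:y+24:2,x-14:x+16:2])
E
```

```text
14.55 [0.5227 0.2875 0.4642] [ 1.797072e+02 -3.010000e-02  1.169806e+02] [-0.0427  0.8851 -0.4712] 0.0855 0.0
[-31.7  33.2  -2.7  90.9   1.8  55.6  -8. ] [-0.548754   -0.20613781  0.00284347]
scene
[[194 183 181 180 184 182 182 184 185 183 183 182 183 184 185]
 [183 180 181 183 184 173 175 177 186 184 184 184 187 185 183]
 [177 168 170 151  73  87  84  82  84 179 186 186 181 184 184]
 [173 167 155  88  86  84  87  83  91 104 185 182 184 183 185]
 [173 167  84  88  88  85  85  85  86  74 177 180 179 183 185]
 [163 153  77  87  86  85  88  87  89  73 124 184 182 185 187]
 [169 163  73  83  85  86  86  88  86  42  50 192 186 187 185]
 [170 165 111  79  84  89  85  77  54  35  36 133 185 187 189]
 [169 167 158  31  61  67  56  29  37  37  36  96 190 183 184]
 [179 178 184 102  34  42  32  38  37  42  36  31 179 186 184]
 [181 181 182 177  33  35  42  41  36  44  42  29 131 182 183]
 [183 182 183 187  71  40  37  43  36  39  42  33  49 186 186]
 [182 184 183 191 177  33  42  31  39  35  35  35  33 128 181]
 [187 190 187 187 191  49  33  34  36  40  41  38  35  51 131]
 [189 184 185 183 18
[... 420 characters left out ...]
7 194]
 [189 192 116 107 117 114 115 113 115 117 113 105 179 196 195]
 [189 194  78  90 116 114 115 113 115 113 117 103 187 192 196]
 [188 196  67  74  95 108 117 115 120 116 108  71 193 192 190]
 [187 178  61  70  69  87  98 109 100  96  76  85 197 195 190]
 [193 156  61  62  68  70  67  75  71  71  70 130 192 192 194]
 [195 155  68  68  68  70  68  70  68  67  70 162 193 192 192]
 [195 134  68  71  66  70  67  72  70  70  65 172 195 191 190]
 [192 117  67  69  70  65  64  75  68  66  57 184 191 194 192]
 [193  74  64  70  67  71  68  70  64  64  80 197 189 191 195]
 [195  67  69  70  67  68  70  66  68  68 101 192 191 190 193]
 [179  64  67  70  71  68  65  64  71  66 160 192 189 189 190]]
```

View pics/c7.png

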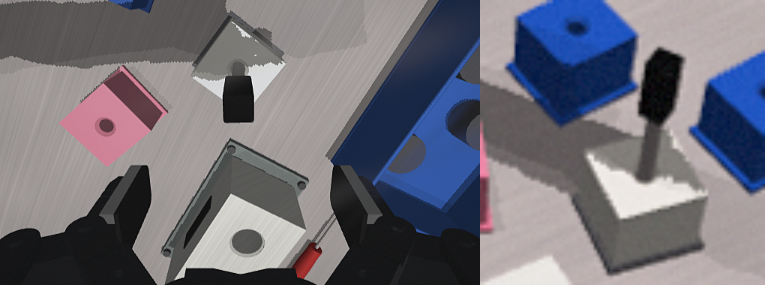

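The picture shows the rod upright in the white stand again, at (650,130) in the right panel. On to the bar.

>>> play_rows:
  rows: [-0.02,-0.0075,0,0,1,-0.055,-0.0206,0,0,1,-0.092,-0.0345,0,0,1,-0.129,-0.048,0,0,1,-0.166,-0.062,0,0,1]

```text
time: 15.07
tcp_pos: [0.5419, 0.1096, 0.4599]
ee_rot: [-179.8, -0.0, 117.0]
force: [1.8, 0.0, -0.4]
opening: 0.0853
grasp_force: 0.0
```

>>> play_rows:
  rows: [-0.037,-0.014,0,0,1,-0.074,-0.028,0,0,1,-0.111,-0.042,0,0,1,-0.148,-0.056,0,0,1,-0.185,-0.07,0,0,1]

```text
time: 15.48
tcp_pos: [0.5634, -0.0872, 0.4599]
ee_rot: [-179.8, -0.1, 117.0]
force: [0.9, 0.2, 0.1]
opening: 0.0858
grasp_force: 0.0
```

>>> play_rows:
  rows: [-0.037,-0.014,0,0,1,-0.074,-0.028,0,0,1,-0.111,-0.042,0,0,1,-0.148,-0.056,0,0,1,-0.18,-0.069,0,0,1]

```text
time: 15.9
tcp_pos: [0.5835, -0.2799, 0.4595]
ee_rot: [-179.8, -0.1, 116.9]
force: [0.3, 0.6, -0.3]
opening: 0.0857
grasp_force: 0.0
```

>>> play_rows:
  rows: [-0.018,-0.005,0,0.12,1,-0.018,-0.005,0,0.24,1,-0.018,-0.005,0,0.36,1,-0.018,-0.005,0,0.48,1,-0.018,-0.005,0,0.6,1]

```text
time: 16.32
tcp_pos: [0.5875, -0.2953, 0.4592]
ee_rot: [-179.8, -0.1, 82.2]
force: [-0.2, -0.4, 1.1]
opening: 0.0851
grasp_force: 0.0
```

>>> play_rows:
  rows: [0,0,0,0.12,1,0,0,0,0.24,1,0,0,0,0.36,1,0,0,0,0.48,1,0,0,0,0.57,1]

```text
time: 16.73
tcp_pos: [0.5876, -0.295, 0.4593]
ee_rot: [-179.8, 0.1, 49.6]
force: [0.2, -0.2, 0.1]
opening: 0.0853
grasp_force: 0.0
```

>>> play_rows:
  rows: [0,0,0,0,1,0,0,0,0,1]

```text
time: 16.9
tcp_pos: [0.5877, -0.2951, 0.46]
ee_rot: [-179.8, 0.1, 50.1]
force: [-0.1, 0.8, -0.2]
opening: 0.0852
grasp_force: 0.0
```

```bash
python3 snap.py w8; python3 - <<'E'
from h import *
s0,fr=pickle.load(open("f0.pkl","rb"))
print(ray(fr["scene"],(203.5,286),.13),ray(fr["side"],(396.7,348),.13))
s,f=pickle.load(open("w8.pkl","rb"));g=cv2.GaussianBlur(f["image"],(3,3),0).max(2)
p=proj(f,[.588,-.295,.13],s);print(s["qpos"].round(1),p,proj(f,[.588,-.295,0],s))
x,y=p.astype(int)
print(g[y-60:y+60:5,x-50:x+51:5])
E
```

```text
16.9 [ 0.5877 -0.2951  0.46  ] [-1.79831e+02  6.73000e-02  5.01002e+01] [-0.1258  0.7583 -0.1919] 0.0852 0.0
[ 0.5926163  -0.29613526  0.13      ] [ 0.58394002 -0.30216533  0.13      ]
[ 14.6  39.8  15.7  80.2 -11.3  61.7  -7.6] [322.22312485 213.52371061] [322.17549719 179.25388442]
[[141 145 145 141 146 146 144 135 134 134 141 135 130 135 145 143 143 146
  145 144 145]
 [145 140 145 146 140 144 146 134 134 133 133 140 135 132 145 144 143 143
  146 145 142]
 [103  90  86  88  91  89 142 135 133 129 105 125 137 134 143 145 144 143
  143 145 146]
 [ 89  91  91  89  91  92 143 116  61  56  60  62  69 135 141 144 145 143
  143 145 145]
 [ 91  89  92  91  91  93  93  70  57  60  62  65  67  80 143 141 144 146
  144 144 147]
 [ 91  92  89  93  91  92  95  55  59  61  63  64  65  65 151 143 140 146
  146 144 144]
 [ 91  92  92  90  94  92  94  58  59  60  62  62  61  60 140 142 122 126
  148 147 145]
 [ 92  92  92  93  92  93  89  57  57  57  57  57  55  54  77  94  97  93
  147 150 148]
 [ 94  91  93  91  93  92  76  54  56  68  72  67  61  47  49  92  94  92
  149 149 151]
 [ 92  94  90 
[... 621 characters left out ...]
7  88  90  89  91  88  44  50  51  49  45 111 146 149 149 148
  148 153 150]
 [ 80  79  79  88  88  90  89  89 152 141 139 139 146 147 153 146 151 149
  150 149 151]
 [ 79  80  78  91  88 107 133 141 143 150 147 147 147 145 148 153 146 152
  151 152 149]
 [123 134 134 140 145 143 141 146 140 143 150 148 146 147 145 148 151 147
  151 152 152]
 [133 116  89 136 141 143 143 142 146 140 143 149 148 147 146 144 147 148
  147 149 151]
 [ 34  33  34 135 144 141 143 144 142 146 141 143 148 148 146 146 144 147
  147 146 147]
 [ 34  34  34 125 144 144 139 142 144 143 146 143 145 147 147 147 144 145
  149 146 146]
 [ 34  35  34  83 141 144 145 140 141 144 142 146 144 146 147 146 146 144
  146 150 146]]
```

>>> play_rows:
  rows: [-0.003,0,0.02,0,1,-0.003,0,0.05,0,1,-0.003,0,0.08,0,1,-0.003,0,0.11,0,1,-0.003,0,0.135,0,1]

```text
time: 17.37
tcp_pos: [0.5854, -0.2973, 0.3242]
ee_rot: [-179.9, 0.0, 50.1]
force: [0.1, -0.2, -0.2]
opening: 0.0853
grasp_force: 0.0
```

>>> play_rows:
  rows: [0,0,0.015,0,1,0,0,0.035,0,1,0,0,0.052,0,1,0,0,0.062,0,1,0,0,0.062,0,1]

```text
time: 17.78
tcp_pos: [0.585, -0.2971, 0.2619]
ee_rot: [-179.7, 0.0, 50.0]
force: [-1.4, -0.0, -0.7]
opening: 0.0855
grasp_force: 0.0
```

```bash
python3 snap.py w9; python3 - <<'E'
from h import *
s,f=pickle.load(open("w9.pkl","rb"));g=cv2.GaussianBlur(f["image"],(3,3),0).max(2)
p=proj(f,s["tcp_pos"]+[0,0,.13-s["tcp_pos"][2]],s);print(p)
x,y=320,360
print(g[y-100:y+110:10,x-110:x+111:10])
E
```

```text
17.7833 [ 0.585  -0.2971  0.2619] [-1.797062e+02  3.940000e-02  5.001760e+01] [-1.4395 -0.0462 -0.6701] 0.0855 0.0
[322.91979566 399.22714027]
[[102 102 103 103 102 100 103 103  75  39  39  38  39  38  37  41 103 108
  105 106 106 102 167]
 [103 102 102 103 103 102 100 102  35  39  38  39  39  38  37  36 103 104
  107 106 106 122 167]
 [102 103 102 102 103 102 103 101  38  39  38  39  39  39  37  36 168 165
  144 157 168 168 168]
 [102 102 102 101 102 103 103 103  39  38  38  39  39  39  37  37 171 168
  165 172 167 163 169]
 [101 101 102 102 102 102 104 104  38  39  38  38  39  39  37  38 103 167
  167 166 175 167 164]
 [102 101 101 101 102 102 103  87  38  39  39  38  38  38  37  37  33 167
  168 165 168 177 168]
 [101 102 100 101 100 102 102  35  38  39  38  39  38  39  37  37  36 169
  169 170 164 167 177]
 [ 89  88  90  89  89  99 101  39  38  38  37  39  38  38  37  37  35 169
  171 171 169 164 168]
 [ 88  88  88  89  89  93  99  38  37  40  47  47  46  47  44  36  35 160
  170 171 172 168 165]
 [149 150 148 148 150 151 164  37  45  47  48  48  48  48  46  45  39  35
  172 171 
[... 380 characters left out ...]
163 165 165 162 162]
 [ 39  37  38  38  39  37  42  48  46  47  49  47  48  48  48  49  48  50
  162 160 164 163 162]
 [ 37  38  38  38  38  38 148  47  48  46  47  47  47  48  47  48  48  71
  165 162 160 163 161]
 [ 37  38  38  39  37  38 162 161  47  46  47  47  46  48  47  46  55 161
  163 164 161 160 161]
 [ 37  37  38  38  37  38 159 159 157  74  46  47  46  46  42 155 159 158
  161 162 162 161 160]
 [ 37  38  36  39  38  38 161 159 159 157 161 159 155 157 160 160 159 160
  157 161 160 160 161]
 [ 37  39  38  38  37  35 158 161 159 158 157 159 157 154 155 160 161 159
  159 156 160 160 160]
 [ 37  38  38  36  25  24  24  24  23 131 161 157 160 137  28  23  23  24
   24 160 157 161 159]]
```

>>> play_rows:
  rows: [0.001,0.0005,0,0,0.8,0.001,0.0005,0,0,0.6,0.001,0.0005,0,0,0.4,0.001,0.0005,0,0,0.2,0.001,0.0005,0,0,0]
  grip_force: 90

```text
time: 18.25
tcp_pos: [0.5872, -0.2972, 0.266]
ee_rot: [179.9, -0.0, 50.0]
force: [-1.2, 1.8, 5.0]
opening: 0.0343
grasp_force: 89.3
```

>>> play_rows:
  rows: [0,0,0,0,0,0,0,0,0,0,0,0,0,0,0,0,0,0,0,0,0,0,0,0,0]

```text
time: 18.67
tcp_pos: [0.5872, -0.2972, 0.2659]
ee_rot: [179.9, -0.0, 50.0]
force: [-1.6, 0.5, 5.3]
opening: 0.0342
grasp_force: 89.2
```

```bash
python3 snap.py w10
```

```text
18.6667 [ 0.5872 -0.2972  0.2659] [ 1.799369e+02 -3.220000e-02  4.996150e+01] [-1.6335  0.4714  5.2946] 0.0342 89.2427
```

>>> play_rows:
  rows: [0,0,-0.006,0,0,0,0,-0.02,0,0,0,0,-0.045,0,0,0,0,-0.07,0,0,0,0,-0.095,0,0]

```text
time: 19.13
tcp_pos: [0.5862, -0.2966, 0.3592]
ee_rot: [-179.8, 0.1, 50.0]
force: [0.7, 0.1, -7.8]
opening: 0.0342
grasp_force: 90.8
```

>>> play_rows:
  rows: [0,0,-0.025,0,0,0,0,-0.045,0,0,0,0,-0.055,0,0,0,0,-0.055,0,0,0,0,-0.055,0,0]

```text
time: 19.55
tcp_pos: [0.5866, -0.2968, 0.4135]
ee_rot: [-179.9, 0.0, 50.0]
force: [1.0, 0.3, -7.9]
opening: 0.0339
grasp_force: 91.1
```

>>> play_rows:
  rows: [0.015,-0.01,0,0,0,0.04,-0.0265,0,0,0,0.07,-0.0463,0,0,0,0.1,-0.066,0,0,0,0.13,-0.086,0,0,0]

```text
time: 19.97
tcp_pos: [0.6041, -0.1405, 0.4121]
ee_rot: [-179.7, 0.1, 49.9]
force: [0.4, 0.6, -7.6]
opening: 0.0339
grasp_force: 91.1
```

>>> play_rows:
  rows: [0.03,-0.0198,0,0,0,0.06,-0.0396,0,0,0,0.09,-0.0595,0,0,0,0.12,-0.079,0,0,0,0.145,-0.0955,0,0,0]

```text
time: 20.38
tcp_pos: [0.6243, 0.0338, 0.412]
ee_rot: [-179.7, 0.1, 50.1]
force: [0.9, 1.2, -7.5]
opening: 0.0337
grasp_force: 91.1
```

>>> play_rows:
  rows: [0.02,-0.013,0,0,0,0.038,-0.025,0,0,0,0.05,-0.033,0,0,0,0.055,-0.0365,0,0,0,0.055,-0.0365,0,0,0]

```text
time: 20.8
tcp_pos: [0.6321, 0.0975, 0.4132]
ee_rot: [-179.9, 0.1, 50.1]
force: [0.6, -0.6, -7.9]
opening: 0.0341
grasp_force: 91.1
```

>>> play_rows:
  rows: [0,0,0,0,0,0,0,0,0,0,0,0,0,0,0]

```text
time: 21.05
tcp_pos: [0.6324, 0.0932, 0.4147]
ee_rot: [179.9, 0.1, 49.8]
force: [-0.1, 0.5, -7.7]
opening: 0.0343
grasp_force: 91.1
```

```bash
python3 snap.py w11; python3 - <<'E'
from rig import ctrl
from h import *
s=ctrl.read_state();fr={n:ctrl.grab_frame(n) for n in("scene","side")};pickle.dump((s,fr),open("f11.pkl","wb"))
foot=s["tcp_pos"]-np.array([0,0,.266])
o=[]
for n,f in fr.items():
    u,v=proj(f,[.632,.096,.12]);x,y=int(u-50),int(v-55);o.append(cv2.resize(f["image"][y:y+110,x:x+75],(270,396),interpolation=cv2.INTER_CUBIC));print(n,x,y,"foot",proj(f,foot),"top",proj(f,foot+[0,0,.09]))
f=pickle.load(open("w11.pkl","rb"))[1];o.append(cv2.resize(f["image"][120:340,245:395],(270,396)))
print("w",proj(f,foot,s),proj(f,[.632,.096,.105],s))
cv2.imwrite("pics/c11.png",np.hstack(o[:3])[:,:800])
E
```

```text
21.05 [0.6324 0.0932 0.4147] [1.799487e+02 7.520000e-02 4.975740e+01] [-0.1477  0.4892 -7.7093] 0.0343 91.1286
scene 313 175 foot [363.39975166 223.72585632] top [365.36598316 199.72588942]
side 274 160 foot [324.89810532 206.27544389] top [325.13792069 174.11360118]
w [320.37045813 243.2955993 ] [317.63478059 219.78231581]
```

View pics/c11.png

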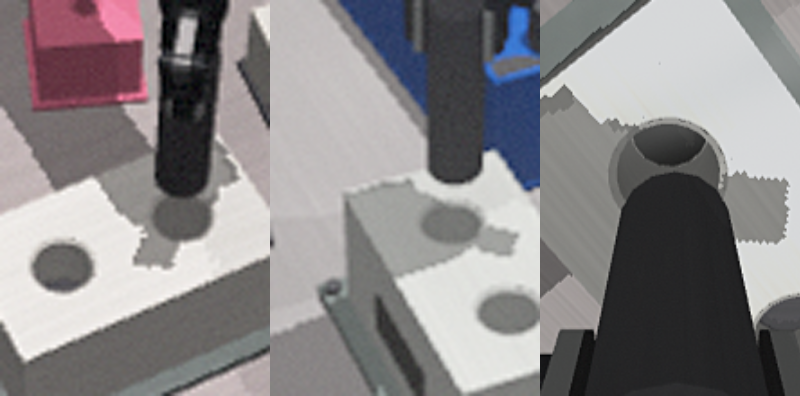

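The bar hangs upright over well A. In the crops the foot is at (183,197) in the scene and (456,184) in the side, and the mouth is at (183,216) and (452,224). The foot is 2–3 mm off, so I'll refine the target numerically.

```bash
python3 - <<'E'
from h import *
from scipy.optimize import least_squares
s0,fr0=pickle.load(open("f0.pkl","rb"))
# well inner dark ellipses by threshold in scene/side (frame 0, unobstructed) -> centre of A,B mouth
for n,cs in(("scene",((364,235),(331,249))),("side",((324,222),(341,247)))):
    f=fr0[n];g=cv2.resize(f["image"],None,fx=4,fy=4,interpolation=cv2.INTER_CUBIC).max(2)
    for c in cs:
        for th in(140,170,190):
            m=((g<th)*255).astype(np.uint8);k,l,st,ce=cv2.connectedComponentsWithStats(m)
            i=l[c[1]*4,c[0]*4];cn=cv2.findContours((l==i).astype(np.uint8),0,1)[0][0]
            e=cv2.fitEllipse(cv2.convexHull(cn));u=(np.array(e[0])+.5)/4-.5
            print(n,c,th,st[i][4],u.round(1),np.array(e[1]).round(0)/4,ray(f,u,.105).round(4))
# wrist extremes
for nm,pts in(("w4",None),("w11",[(315.8,185.6)])):
    s,f=pickle.load(open(nm+".pkl","rb"))
    g=cv2.GaussianBlur(f["image"],(3,3),0).max(2)
    if pts:
        print("top pt",ray(f,pts[0],.105,s),"yaw",s["ee_rot"][2])
        for r in range(180,262,6): print(r,g[r,262:372:5])
E
```

```text
scene (364, 235) 140 2632 [363.1 234.9] [13.   16.25] [0.6346 0.094  0.105 ]
scene (364, 235) 170 2933 [363.3 234.7] [14.25 17.25] [0.6342 0.0949 0.105 ]
scene (364, 235) 190 3182 [363.3 234.5] [15.   17.75] [0.6338 0.095  0.105 ]
scene (331, 249) 140 2832 [329.9 248.8] [13.5  16.75] [0.6302 0.0042 0.105 ]
scene (331, 249) 170 3118 [330.  248.8] [14.25 17.5 ] [0.6301 0.0044 0.105 ]
scene (331, 249) 190 3400 [330.  248.5] [15.25 18.  ] [0.6294 0.0048 0.105 ]
side (324, 222) 140 1989 [324.2 221.9] [10. 16.] [0.6293 0.0906 0.105 ]
side (324, 222) 170 2375 [324.2 221.7] [11.   17.25] [0.6298 0.0912 0.105 ]
side (324, 222) 190 2712 [324.3 221.5] [12.25 18.25] [0.6304 0.092  0.105 ]
side (341, 247) 140 2331 [340.  246.5] [11.   16.75] [0.6249 0.0011 0.105 ]
side (341, 247) 170 2745 [340.1 246.3] [12.25 18.  ] [0.6253 0.0015 0.105 ]
side (341, 247) 190 3106 [340.2 246. ] [13.5 19. ] [0.6261 0.0025 0.105 ]
top pt [0.64639834 0.11435649 0.105     ] yaw 49.757446358441975
180 [144 140 212 215 214 213 214 213 211 213 212 213 212 212 214 213 213 215
 215 216 216 216]
186 [143 143 140 211 159 145
[... 506 characters left out ...]
1  86  85  82 139
 188 157 221 219]
222 [139 135 136 138 134 109  81  85  43  40  39  38  38  38  39  42  82 118
 141 138 141 137]
228 [136 139 134 135 138 110  80  37  38  39  38  39  37  37  36  39  37 130
 139 140 137 142]
234 [137 137 139 134 135 133  41  38  39  38  38  38  38  38  37  36  40  43
 139 139 139 136]
240 [138 137 136 139 134 138  37  38  38  38  38  38  38  38  37  36  36  38
 139 139 139 138]
246 [135 139 137 136 138 122  38  38  38  38  38  37  38  39  38  36  36  36
 123 136 138 139]
252 [139 135 138 136 135  65  38  38  38  38  38  38  38  39  37  36  36  36
  53 140 138 135]
258 [135 139 135 138 136  33  38  38  37  38  38  38  38  39  38  36  37  36
  28 217 216 217]
```

>>> play_rows:
  rows: [0,-0.001,0.005,0,0,0.0005,-0.0025,0.015,0,0,0.0005,-0.0025,0.027,0,0,0.0005,-0.0025,0.036,0,0,0.0005,-0.0025,0.038,0,0]

```text
time: 21.62
tcp_pos: [0.6299, 0.0979, 0.374]
ee_rot: [-179.8, 0.2, 50.0]
force: [-0.3, -0.4, -7.1]
opening: 0.0339
grasp_force: 90.9
```

>>> play_rows:
  rows: [0,0,0,0,0,0,0,0,0,0]

```text
time: 21.78
tcp_pos: [0.6311, 0.0976, 0.3767]
ee_rot: [180.0, -0.0, 49.9]
force: [0.6, -0.3, -7.1]
opening: 0.0343
grasp_force: 91.0
```

>>> play_rows:
  rows: [0,0,0.0015,0,0,0,0,0.003,0,0,0,0,0.0045,0,0,0,0,0.006,0,0,0,0,0.006,0,0]

```text
time: 22.2
tcp_pos: [0.6308, 0.0977, 0.3704]
ee_rot: [-180.0, 0.0, 50.0]
force: [0.1, -0.1, -7.0]
opening: 0.0341
grasp_force: 91.1
```

>>> play_rows:
  rows: [-0.001,0.001,0,0,0,-0.002,0.0015,0.001,0,0,-0.002,0.0015,0.0025,0,0,-0.002,0.0015,0.004,0,0,-0.002,0.0015,0.005,0,0]

```text
time: 22.62
tcp_pos: [0.6307, 0.0952, 0.3654]
ee_rot: [-180.0, 0.0, 49.9]
force: [0.4, -0.3, -7.7]
opening: 0.0339
grasp_force: 91.1
```

>>> play_rows:
  rows: [0,0,0.001,0,0,0,0,0.002,0,0,0,0,0.003,0,0]

```text
time: 22.87
tcp_pos: [0.6308, 0.0952, 0.3626]
ee_rot: [-180.0, -0.0, 50.0]
force: [-0.4, -0.2, -7.6]
opening: 0.0339
grasp_force: 91.1
```

It is in the mouth without contact. I'll keep lowering gently.

>>> play_rows:
  rows: [0,0,0.002,0,0,0,0,0.004,0,0,0,0,0.006,0,0,0,0,0.008,0,0,0,0,0.01,0,0]

```text
time: 23.28
tcp_pos: [0.6307, 0.0952, 0.3524]
ee_rot: [-180.0, -0.0, 50.0]
force: [-0.8, -0.7, -8.2]
opening: 0.034
grasp_force: 91.1
```

>>> play_rows:
  rows: [0,0,0.002,0,0,0,0,0.004,0,0,0,0,0.006,0,0,0,0,0.008,0,0,0,0,0.01,0,0]

```text
time: 23.7
tcp_pos: [0.6308, 0.0952, 0.3425]
ee_rot: [-180.0, -0.0, 50.0]
force: [-0.8, -0.8, -7.0]
opening: 0.0342
grasp_force: 91.1
```

>>> play_rows:
  rows: [0,0,0.003,0,0,0,0,0.006,0,0,0,0,0.009,0,0,0,0,0.012,0,0,0,0,0.015,0,0]

```text
time: 24.12
tcp_pos: [0.6307, 0.0952, 0.3273]
ee_rot: [-180.0, -0.0, 50.0]
force: [-1.0, 0.4, -7.8]
opening: 0.0346
grasp_force: 91.1
```

>>> play_rows:
  rows: [0,0,0.003,0,0,0,0,0.006,0,0,0,0,0.009,0,0,0,0,0.012,0,0,0,0,0.015,0,0]

```text
time: 24.53
tcp_pos: [0.6308, 0.0952, 0.3124]
ee_rot: [180.0, -0.0, 50.0]
force: [0.5, 0.2, -6.7]
opening: 0.0345
grasp_force: 91.1
```

>>> play_rows:
  rows: [0,0,0.003,0,0,0,0,0.006,0,0,0,0,0.009,0,0,0,0,0.012,0,0,0,0,0.015,0,0]

```text
time: 24.95
tcp_pos: [0.6308, 0.0952, 0.2974]
ee_rot: [180.0, -0.0, 49.9]
force: [-0.0, 0.1, -8.0]
opening: 0.0341
grasp_force: 91.1
```

>>> play_rows:
  rows: [0,0,0.001,0,0,0,0,0.002,0,0,0,0,0.003,0,0,0,0,0.004,0,0,0,0,0.0045,0,0]

```text
time: 25.37
tcp_pos: [0.6307, 0.0952, 0.2932]
ee_rot: [180.0, -0.0, 50.0]
force: [-1.1, -0.0, -7.8]
opening: 0.0343
grasp_force: 91.1
```

>>> play_rows:
  rows: [0,0,0.0005,0,0,0,0,0.001,0,0,0,0,0.001,0,0]

```text
time: 25.62
tcp_pos: [0.6307, 0.0952, 0.2921]
ee_rot: [-180.0, -0.0, 50.0]
force: [0.7, 0.4, -7.5]
opening: 0.0342
grasp_force: 91.1
```

>>> play_rows:
  rows: [0,0,0.0005,0,0,0,0,0.001,0,0,0,0,0.0015,0,0,0,0,0.0015,0,0]

```text
time: 25.95
tcp_pos: [0.6309, 0.0952, 0.292]
ee_rot: [180.0, -0.1, 49.9]
force: [-3.5, 0.0, 5.8]
opening: 0.034
grasp_force: 92.4
```

It's seated on the bottom. Release and rise.

>>> play_rows:
  rows: [0,0,0,0,0.45,0,0,0,0,0.5,0,0,0,0,0.7,0,0,0,0,0.8,0,0,0,0,0.8]

```text
time: 26.37
tcp_pos: [0.631, 0.0951, 0.2908]
ee_rot: [180.0, -0.0, 49.9]
force: [0.2, 0.9, -0.1]
opening: 0.0684
grasp_force: 0.0
```

>>> play_rows:
  rows: [0,0,0,0,0.8,0,0,-0.01,0,0.8,0,0,-0.03,0,0.8,0,0,-0.06,0,0.8,0,0,-0.09,0,0.8]

```text
time: 26.78
tcp_pos: [0.6304, 0.0951, 0.3818]
ee_rot: [-180.0, 0.1, 49.9]
force: [1.3, 0.3, -0.0]
opening: 0.0685
grasp_force: 0.0
```

>>> play_rows:
  rows: [0,0,-0.03,0,0.8,0,0,-0.06,0,0.8,0,0,-0.08,0,0.8,0,0,-0.08,0,0.8,0,0,-0.08,0,0.8]

```text
time: 27.2
tcp_pos: [0.6308, 0.095, 0.4626]
ee_rot: [179.9, -0.2, 49.9]
force: [-0.0, -1.5, -0.7]
opening: 0.0685
grasp_force: 0.0
```

```bash
python3 snap.py w12; python3 - <<'E'
from rig import ctrl
from h import *
s0,fr=pickle.load(open("f0.pkl","rb"))
for n in("scene","side"):
    f=ctrl.grab_frame(n);g=f["image"].max(2)
    print(n,"bar top pred",proj(f,[.631,.0945,.156]).round(),"if on slug",proj(f,[.631,.0945,.193]).round())
    u,v=proj(f,[.631,.0945,.156]).astype(int);print(g[v-24:v+24:3,u-14:u+15:3])
    d=cv2.absdiff(f["image"],fr[n]["image"]).max(2)
    for nm,X in dict(rod=[.523,.287,.175],short=[.44,-.209,.05],sq=[.48,-.336,.06],ring=[.775,-.193,.012],jar=[.7,-.394,.05]).items():
        x,y=proj(f,X).astype(int);print(nm,d[y-12:y+12,x-12:x+12].mean().round(1))
E
```

```text
27.2 [0.6308 0.095  0.4626] [ 1.79876e+02 -1.55900e-01  4.99463e+01] [-0.0352 -1.4887 -0.7186] 0.0685 0.0
scene bar top pred [364. 221.] if on slug [364. 212.]
[[110 191 173 185  97  70  49 176 177 172]
 [138 211 173 191 190 176 172 169 174 176]
 [125 123 190 193 192 171 174 174 170 167]
 [198 191 191 191 188 173 173 169 173 171]
 [112 194 189 196 187 163 177 173 172 170]
 [114 132 187 187 191 173 168 146 160 172]
 [112 109 129 192 165 143 148 150 152 170]
 [115 128 149  74  53  56  54 144 151 142]
 [148 150 148  52  59  56  56  63 147 149]
 [147 147 139  56  53  50  98  78 177 238]
 [146 141 133  31  49  50  58  65 235 238]
 [146 143 130  37  34  36  38 109 237 235]
 [143 146  98  36  38  36  41  76 228 230]
 [225 144 101  33  32  36  38  79 227 223]
 [234 140 150  33  30  33  38 154 237 225]
 [216 145 146 149 180 176 240 235 234 233]]
rod 11.2
short 6.1
sq 6.0
ring 5.6
jar 5.6
side bar top pred [324. 204.] if on slug [324. 191.]
[[106 103 105 100 105  99 106  99 193 108]
 [105  99 102 100 102 101 106 107  95 177]
 [137 109 105 107 104 105 107  99 101 108]
 [127 129 113 107 102 106 107 104 104 107]
 [199 128 118 113 103 106 110 104 102 102]
 [196 187 134 115 105 101 105 103 102 108]
 [197 194 152 133 118 104 102 101 104 106]
 [193 195 192 152 111 110 106 101 101 104]
 [194 195 189  83  82  85 108 142 220 179]
 [193 193 159  82  77  83  88  64 217 219]
 [218 221 180  71  78  83  76  57 217 216]
 [158 227 190  64  69  67  66  52 215 214]
 [162 161 128  68  68  71  66  91 226 225]
 [161 162 134  71  73  71  69  78 225 225]
 [161 163 118  68  68  69  69  68 215 225]
 [163 160 125  67  70  69  71  73 196 198]]
rod 7.2
short 4.9
sq 5.5
ring 5.2
jar 5.0
```

The bar top is at the 51 mm height in both views, the rod is back in its stand, and the bystanders haven't moved. Handing in.

```bash
python3 -c "
from rig import ctrl
print(ctrl.job_done())"
```

```text
the job is handed in; nothing more can be done
None
```

The job is handed in: the rod found well A (+y side) empty and the slug in well B, the rod is back in its stand, and the long round bar is fully down in well A, finished at about 27 s with the bystanders unmoved.

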